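Sweep the screw caps off the serving board

ROBOT

A 7-joint arm with a two-finger parallel gripper is mounted at the origin on the work surface. World frame = base frame: x ahead of the robot, y to its left, z up, the work surface at z = 0. Lengths are in m, angles in rad, forces in N, time in s.
With the tool pointing down it reaches from about 0.35 to 0.9 m from the base axis. Payload 19.9 kg.
Tool frame: the origin (TCP) lies midway between the tips of the shut fingers; the grasp point (between the pads) lies 19 mm behind it (robot.grasp_offset is the distance from the TCP to the grasp point, in m); z points along the fingers, y is the line along which they close (so a half turn about z gives the same grasp; the last joint's range is limited). The gripper opens to 85 mm and grips with 20 to 120 N. Pads are 22 mm wide; open, the fingers measure 114 mm over their backs; the gripper's body (76 mm by 85 mm) begins 54 mm behind the grasp point. The pads swing forward as they close: fully open they stand 13 mm farther back than shut.
Start: joints at [1.101, 0.417, -0.01, 1.614, 0.005, 1.111, -0.053], TCP at [0.26, -0.568, 0.207] pointing down, gripper open.
Joint ranges: [-2.81, 2.81], [-0.39, 2.02], [-1.27, 1.25], [0.06, 2.57], [-1.19, 4.33], [0.19, 2], [-2.82, 2.82]. Speed limits (rad/s): [1.89, 1.89, 2.39, 2.39, 3.01, 3.01, 3.01].

INTERFACE

Orientations are given as a 3x3 rotation matrix whose columns are the frame's x, y, z axes.
In Python, from cell import monitor, vision, job, robot gives the robot as it stands. The module is installed in compiled form; this text tells all that it offers.
- The arm moves only by the tool drive_tool, never from a script. Its argument "commands" is a list of rows, each a list of 7 numbers: the shift along the tool's x, y, z in mm, then the turn, a rotation vector about the tool's x, y, z in degrees, then the opening, from 0 (shut) to 1 (fully open). A call has 1 to 20 rows; each row shifts and turns the commanded pose from where the row before left it, along the tool's axes as they then stand; what a row does not reach is not made up. A row lasts 1/8 s, in which the tool goes at most 62.5 mm and 10.7 degrees, less where a joint would pass 70% of its speed; a pose out of reach is approached as far as the arm can. A call with a gripper value outside its range is refused whole. The fingers move at their own pace and stop on an object; "newtons" is the grip in N (left out, the last holds). Time passes only in rows, so rows that do not move let the fingers close. It gives the time, the measured TCP pose, the force, the opening and the grip force at its end, in the units of the state.
- monitor.get_obs(): the state, without advancing time (a new reading comes with each control period).
- vision.capture(name): name is "scene" or "top" or "wrist"; returns the picture (400x640x3 uint8, blue, green, red); there is no depth.
- vision.camera_params(name): a dict with "fx", "fy", "cx", "cy" (pixels), "R" (3x3) and "t" (3): a world point X has camera coordinates R X + t. Camera axes: x right, y down, z forward; pixel columns grow to the right and rows downward; lengths in m; the calibration is good to about 2 mm. The wrist camera is an equidistant fisheye: a pixel r from the principal point sees the ray r / f radians off the axis. A picture is of the moment at which its call begins: read the wrist's pose just before it. camera_params takes no time and is no camera call; for the wrist camera it gives the pose at the moment of the call.
- job.close_job(): hands the job in; it is judged then, once.
The state is a dict: "clock": time; "joints": joint angles; "dq": joint speeds; "tau": joint torques, N m; "position": TCP position; "tool_rot": TCP orientation; "wrist_force": force on the tool from outside, world axes, zero at the start; "wrist_torque": the same for the moment, N m; "grip_width": finger opening in m; "grip_force": force on a finger pad.
Only numpy, scipy, OpenCV 4.12 (cv2) and the standard library are available. Lean on these libraries where they do the work, as an engineer would, in place of code of your own. Each camera call takes 0.05 s, during which the arm holds its last target. There are 200 camera calls.

TASK

Clear the serving board: with your fingers, sweep the three loose screw caps (red, blue and green) along the board and over its end into the low steel tray standing there. Only push the caps, never pick them up, and leave the mustard jar on the board and everything else on the counter standing where it is.

Things in the scene. Friction and masses are not known exactly. Their poses are not given: they have to be found in the camera images.
- board: Fixed wooden serving board lying on the white counter, 280 mm (its x) by 300 mm (its y), 30 mm thick, flat smooth top without rim at 30 mm above the counter. Origin: centre of its underside. The tray stands against one of its two y ends, the cutlery box against the other; which is which varies.
- tray: Low open steel tray, fixed on the counter with 4 mm gap to an end (+y or -y) of the board, axes parallel to the board's. Outside 280 mm (x) by 140 mm (y), walls 5 mm thick and 22 mm high, so its rim is 8 mm below the board's top and things pushed over that end of the board drop into it. Origin: centre of its underside.
- cutlery_box: Brown cardboard box of cutlery and blue napkins, fixed on the counter at the board's other end with 4 mm gap, 280 mm (x) by 140 mm (y), 55 mm high. Origin: centre of its underside. Not part of the job.
- cap_red: Red plastic screw cap, a solid round disc 40 mm across and 18 mm tall, about 10 to 22 g, slides easily; lies flat on the board at the start. Origin: centre of its underside, z up. May tip or turn over as it drops into the tray. Never within 12 mm of the jar or of another cap at the start.
- cap_blue: Blue plastic screw cap, a solid round disc 40 mm across and 18 mm tall, about 10 to 22 g, slides easily; lies flat on the board at the start. Origin: centre of its underside, z up. May tip or turn over as it drops into the tray. Never within 12 mm of the jar or of another cap at the start.
- cap_green: Green plastic screw cap, a solid round disc 40 mm across and 18 mm tall, about 10 to 22 g, slides easily; lies flat on the board at the start. Origin: centre of its underside, z up. May tip or turn over as it drops into the tray. Never within 12 mm of the jar or of another cap at the start.
- mustard_jar: Small amber mustard jar with a yellow lid standing on the board among the caps, 44 mm across, 55 mm tall, 150 g, loose; it must stay where it stands. The three caps and the jar each lie in their own strip of the board running along the board's y (strip centres at x = -97.5, -32.5, 32.5 and 97.5 mm in the board's frame, each within 5 mm of its centre line, in any order), so the straight way along y from each cap to the tray is free. Origin: centre of its underside, z up.
- green_bottle: Bystander: full green bottle, 72 mm across, 250 mm tall, loose, on the right of the counter. Origin: centre of its underside.
- amber_bottle: Bystander: full amber bottle, 68 mm across, 240 mm tall, loose, on the left of the counter. Origin: centre of its underside.
- bowl: Bystander: white bowl, 100 mm across, 45 mm tall, loose, on the right of the counter. Origin: centre of its underside.
- cup: Bystander: clear plastic cup, 70 mm across, 90 mm tall, loose, beyond the board. Origin: centre of its underside.
- shaker: Bystander: steel salt shaker, 40 mm across, 74 mm tall, loose, beyond the board. Origin: centre of its underside.

How it is judged:
At the end, for the whole second after the job is handed in: All three caps lie at rest inside the steel tray, any way up; the mustard jar is still upright on the board within 15 mm of its start, and the bottles, bowl, cup and shaker are within 20 mm of theirs (x of cap_red in the frame of tray between -0.138 and 0.138 m and y of cap_red in the frame of tray between -0.069 and 0.069 m and z of each of cap_red, cap_blue, cap_green in the frame of tray below 0.045 m and linear speed of each of cap_red, cap_blue, cap_green below 0.03 m/s and x of cap_blue in the frame of tray between -0.138 and 0.138 m and y of cap_blue in the frame of tray between -0.069 and 0.069 m and x of cap_green in the frame of tray between -0.138 and 0.138 m and y of cap_green in the frame of tray between -0.069 and 0.069 m and distance of mustard_jar from where it was at the start of the episode below 0.015 m and angle between mustard_jar's own z axis and vertical below 0.15 rad and distance of each of green_bottle, amber_bottle, bowl, cup, shaker from where it was at the start of the episode below 0.02 m); the robot touches nothing.
It fails at once if a screw cap is picked up or carried instead of being swept along the board (height (world z) of any of cap_red, cap_blue, cap_green above 0.045 m).
It fails at once if the mustard jar is pushed away or knocked over (distance of mustard_jar from where it was at the start of the episode above 0.015 m or angle between mustard_jar's own z axis and vertical above 0.35 rad).
It fails at once if another thing on the counter is disturbed (distance of any of green_bottle, amber_bottle, bowl, cup, shaker from where it was at the start of the episode above 0.02 m).
It also fails if it takes over 69 s, if anything falls off the work surface, if the arm or the gripper's body presses on something with over 40 N, if the wrist force passes 120 N, or if a joint passes its speed limit or range.

## Working session

There is one attempt and no reset: what is moved stays moved. The work goes in short steps, Python scripts to look and compute and a tool call to move; the robot and the scene stay as the last step left them, time stands still between calls to the robot, and variables do not carry over. Pictures are saved under pics/ and viewed, at most 10 in all, crops included, and the job is handed in when it is done.

Besides the shell and the picture viewer there is one more tool, called in YAML: its name, and indented under it one key for each argument. drive_tool: Moves the arm, as the interface text tells. Its arguments: {"type":"object","properties":{"commands":{"type":"array"},"newtons":{"type":"number"}},"required":["commands"]}

```bash
mkdir -p pics; python3 - <<'E'
from cell import monitor, vision, job, robot
import cv2,numpy as np
o=monitor.get_obs(); print(o['clock'],o['position'],o['tool_rot'],o['grip_width'])
for n in ['scene','top']:
    cv2.imwrite(f'pics/{n}0.png',vision.capture(n)); print(n,vision.camera_params(n))
E
```

```text
0.0 [ 0.2597     -0.56808272  0.20625136] [[ 9.09472627e-01  4.15763414e-01 -5.69671048e-04]
 [ 4.15763798e-01 -9.09472003e-01  1.06790080e-03]
 [-7.41057884e-05 -1.20807514e-03 -9.99999268e-01]] 0.08517153888599445
scene {'fx': 407.07351143508436, 'fy': 407.07351143508436, 'cx': 324.0460318373623, 'cy': 200.07233540204885, 'R': array([[-0.11910428,  0.9928698 , -0.0048709 ],
       [ 0.79349798,  0.09223661, -0.60154249],
       [-0.59680409, -0.07551134, -0.79882596]]), 't': array([ 0.07084209, -0.47895358,  1.45173668])}
top {'fx': 385.7951805608394, 'fy': 385.7951805608394, 'cx': 323.04749101730226, 'cy': 200.85475651450113, 'R': array([[ 0.02558992, -0.9996349 ,  0.00867341],
       [-0.98790984, -0.02661492, -0.15272782],
       [ 0.1529029 , -0.00466025, -0.98823023]]), 't': array([-0.00643871,  0.63331686,  1.11357881])}
```

View pics/top0.png

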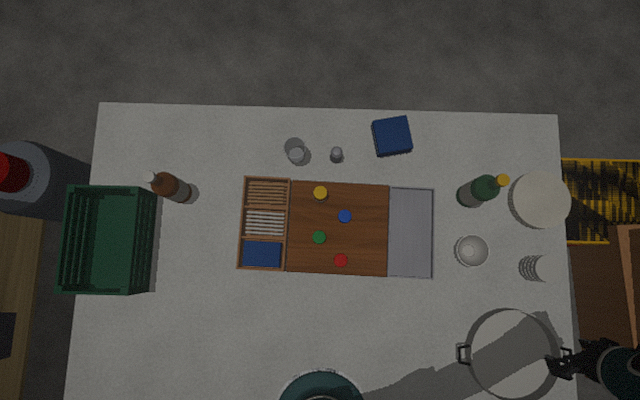

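View pics/scene0.png

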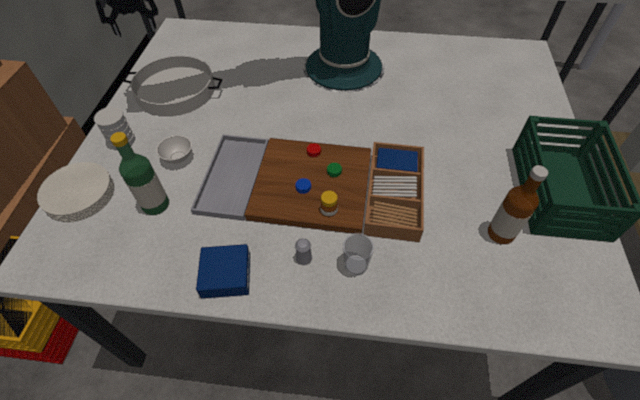

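The top view has the tray at the board's right (−y) end (pixels x 388–433) and the cutlery box on the left. The caps are at about blue (344,216), green (319,237) and red (340,260), with the jar at (320,193). Next I turn these into world positions using both views.

```bash
cat > h.py <<'E'
import cv2,numpy as np
from cell import monitor, vision, job, robot
def ray(n,uv,z):
    p=vision.camera_params(n);R,t=p['R'],p['t'];C=-R.T@t
    d=R.T@np.array([(uv[0]-p['cx'])/p['fx'],(uv[1]-p['cy'])/p['fy'],1]);return C+d*(z-C[2])/d[2]
H={'red':[(0,6),(174,180)],'green':[(50,85)],'blue':[(105,130)],'yellow':[(20,32)]}
def blobs(n,img,box):
    x0,y0,x1,y1=box;hsv=cv2.cvtColor(img,cv2.COLOR_BGR2HSV)[y0:y1,x0:x1];r={}
    for c,hs in H.items():
        m=sum(cv2.inRange(hsv,(a,150,70),(b,255,255)) for a,b in hs)
        k,l,s,ce=cv2.connectedComponentsWithStats(m)
        r[c]=[(s[i,4],ce[i]+[x0,y0]) for i in range(1,k) if s[i,4]>15]
    return r
E
python3 - <<'E'
from h import *
for n,box in [('top',(292,182,430,275)),('scene',(200,135,366,220))]:
    img=cv2.imread(f'pics/{n}0.png')
    for c,l in blobs(n,img,box).items():
        for a,uv in l: print(n,c,a,uv.round(1),ray(n,uv,.055 if c=='yellow' else .044).round(4))
for uv in [(290,179),(389,184),(387.5,277),(286,271)]: print('board',ray('top',uv,.03).round(3))
for uv in [(433,188),(432,278)]: print('tray',ray('top',uv,.022).round(3))
for uv in [(267,139),(371,148),(364,228),(247,220)]: print('board sc',ray('scene',uv,.03).round(3))
E
```

```text
top red 153 [340.2 259.8] [ 0.4591 -0.0451  0.044 ]
top green 29 [321.4 236.2] [0.5273 0.0123 0.044 ]
top blue 131 [344.4 216. ] [ 0.5897 -0.0551  0.044 ]
top yellow 154 [319.7 192.2] [0.6585 0.0209 0.055 ]
scene red 164 [313.4 149.7] [ 0.4638 -0.0457  0.044 ]
scene green 117 [333.9 168. ] [0.5255 0.0189 0.044 ]
scene blue 170 [302.9 185.3] [ 0.5947 -0.0556  0.044 ]
scene yellow 218 [328.7 198.3] [0.6377 0.0173 0.055 ]
board [0.702 0.114 0.03 ]
board [ 0.694 -0.192  0.03 ]
board [ 0.412 -0.187  0.03 ]
board [0.422 0.115 0.03 ]
tray [ 0.687 -0.33   0.022]
tray [ 0.412 -0.322  0.022]
board sc [ 0.423 -0.188  0.03 ]
board sc [0.425 0.115 0.03 ]
board sc [0.7   0.112 0.03 ]
board sc [ 0.71 -0.18  0.03]
```

drive_tool:
  commands:
    - [59,-16,0,0,0,-5.45,0.25]
    - [57,-16,0,0,0,-5.45,0.25]
    - [56,-16,0,0,0,-5.45,0.25]
    - [55,-16,0,0,0,-5.45,0.25]
    - [53,-16,0,0,0,-5.45,0.25]
    - [52,-16,0,0,0,-5.45,0.25]
    - [51,-16,0,0,0,-5.45,0.25]
    - [49,-16,0,0,0,-5.45,0.25]
    - [48,-16,0,0,0,-5.45,0.25]
    - [47,-16,0,0,0,-5.45,0.25]
    - [46,-16,0,0,0,-5.45,0.25]
    - [44,-16,0,0,0,-5.45,0.25]
    - [0,0,0,0,0,0,0.25]
    - [0,0,0,0,0,0,0.25]
  newtons: 40

```text
clock: 1.85
position: [0.4647, 0.0024, 0.2068]
tool_rot: [[0.001, 1.0, -0.0], [1.0, -0.001, -0.0], [-0.0, -0.0, -1.0]]
wrist_force: [0.4, -0.7, 0.3]
grip_width: 0.0214
grip_force: 0.0
```

```bash
python3 - <<'E'
from h import *
def wray(uv,z):
    p=vision.camera_params('wrist');R,t=p['R'],p['t'];C=-R.T@t
    v=np.array([(uv[0]-p['cx'])/p['fx'],(uv[1]-p['cy'])/p['fy']]);th=np.linalg.norm(v)
    d=R.T@np.array([*(v/th*np.sin(th)),np.cos(th)]);return C+d*(z-C[2])/d[2]
w=vision.capture('wrist');cv2.imwrite('pics/w1.png',w)
for c,l in blobs('wrist',w,(0,0,640,400)).items():
    for a,uv in l:
        if a>60: print(c,a,uv.round(1),wray(uv,.08 if c=='yellow' else .046).round(4))
print(ray('top',(319.7,192.2),.085),ray('scene',(328.7,198.3),.078))
for uv in [(482,190),(470,250)]:print(ray('top',uv,.05))
E
```

```text
red 1082 [311. 221.] [ 0.4602 -0.0425  0.046 ]
green 1076 [371.5 164.5] [0.5257 0.0214 0.046 ]
blue 4124 [321.9  29.5] [0.4725 0.1668 0.046 ]
blue 896 [421.2 228.1] [ 0.5892 -0.0525  0.046 ]
blue 337 [542.2 271.5] [ 0.803  -0.1287  0.046 ]
blue 2503 [549.2 302.2] [ 0.8441 -0.19    0.046 ]
yellow 1050 [489.9 173.1] [0.6526 0.0208 0.08  ]
[0.65301086 0.02081566 0.085     ] [0.65503881 0.01909099 0.078     ]
[ 0.67935399 -0.47094494  0.05      ]
[ 0.49759408 -0.42851957  0.05      ]
```

View pics/w1.png

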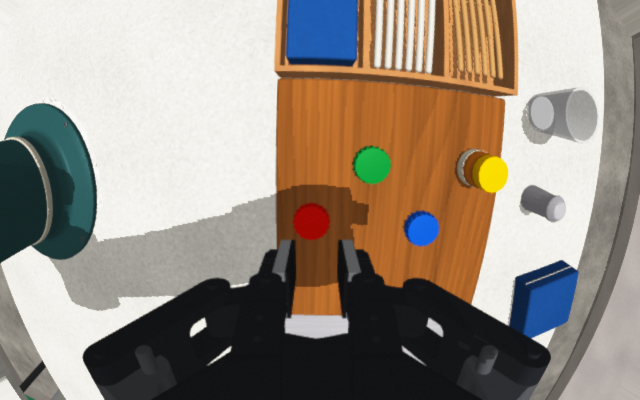

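The wrist view agrees with the two fixed cameras: red is at (311,221), green at (371,164), blue at (421,228) and the jar lid at (490,173). The tool is behind the red cap and well aligned, so I descend.

drive_tool:
  commands:
    - [0,-4,50,0,0,0,0.25]
    - [0,0,50,0,0,0,0.25]
    - [0,0,40,0,0,0,0.25]
    - [0,0,20,0,0,0,0.25]
    - [0,0,10,0,0,0,0.25]
    - [0,0,0,0,0,0,0.25]
    - [0,0,0,0,0,0,0.25]

```text
clock: 2.78
position: [0.4613, 0.0027, 0.0376]
tool_rot: [[0.001, 1.0, 0.001], [1.0, -0.001, -0.0], [-0.0, 0.001, -1.0]]
wrist_force: [-0.2, -0.4, -0.1]
grip_width: 0.0216
grip_force: 0.0
```

drive_tool:
  commands:
    - [-6,0,1,0,0,0,0.25]
    - [-6,0,0,0,0,0,0.25]
    - [-11,0,0,0,0,0,0.25]
    - [-11,0,0,0,0,0,0.25]
    - [-11,0,0,0,0,0,0.25]
    - [-11,0,0,0,0,0,0.25]
    - [-11,0,0,0,0,0,0.25]
    - [-11,0,0,0,0,0,0.25]
    - [-11,0,0,0,0,0,0.25]
    - [-11,0,0,0,0,0,0.25]
    - [-11,0,0,0,0,0,0.25]
    - [-11,0,0,0,0,0,0.25]
    - [-11,0,0,0,0,0,0.25]
    - [-11,0,0,0,0,0,0.25]
    - [-11,0,0,0,0,0,0.25]
    - [-11,0,0,0,0,0,0.25]
    - [-11,0,0,0,0,0,0.25]
    - [-11,0,0,0,0,0,0.25]
    - [-11,0,0,0,0,0,0.25]
    - [0,0,0,0,0,0,0.25]

```text
clock: 5.28
position: [0.4605, -0.1969, 0.0358]
tool_rot: [[0.002, 1.0, -0.0], [1.0, -0.002, -0.0], [-0.0, -0.0, -1.0]]
wrist_force: [-0.8, -0.0, 0.3]
grip_width: 0.0209
grip_force: 0.0
```

```bash
python3 - <<'E'
from h import *
im=vision.capture('scene')
cv2.imwrite('pics/s2.png',cv2.resize(im[100:280,150:450],None,fx=2.5,fy=2.5))
E
```

```text
(no output)
```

View pics/s2.png

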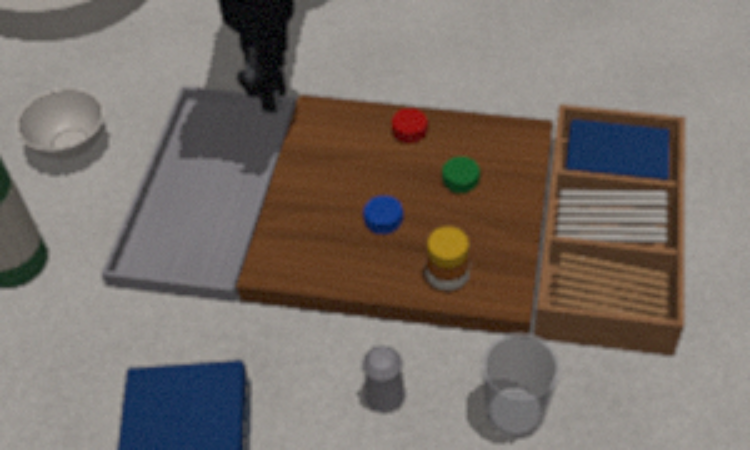

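The red cap hasn't moved: it is still at (314,150) in full-image pixels. The fingers must have passed over it, so I check the real tip height in the image.

```bash
python3 - <<'E'
from h import *
o=monitor.get_obs();P=o['position'];print(P,o['joints'].round(3) if hasattr(o['joints'],'round') else o['joints'])
p=vision.camera_params('scene')
for dz in (0,.01,.02,.03):
  for dx in (-.018,.018):
    c=p['R']@(P+[dx,0,dz])+p['t'];uv=c[:2]/c[2]*p['fx']+[p['cx'],p['cy']];print(dz,dx,uv.round(1),((uv-[150,100])*2.5).round(0))
im=vision.capture('scene')
cv2.imwrite('pics/s3.png',cv2.resize(im[80:180,190:330],None,fx=5,fy=5,interpolation=cv2.INTER_CUBIC))
E
```

```text
[ 0.46055386 -0.19620964  0.03581119] [ 0.682  0.477 -0.41   2.037  0.293  0.684  0.082]
0 -0.018 [262.7 142. ] [282. 105.]
0 0.018 [260.1 151. ] [275. 128.]
0.01 -0.018 [262.3 139.5] [281.  99.]
0.01 0.018 [259.6 148.5] [274. 121.]
0.02 -0.018 [261.8 137. ] [280.  92.]
0.02 0.018 [259.1 146. ] [273. 115.]
0.03 -0.018 [261.4 134.4] [278.  86.]
0.03 0.018 [258.6 143.5] [272. 109.]
```

View pics/s3.png

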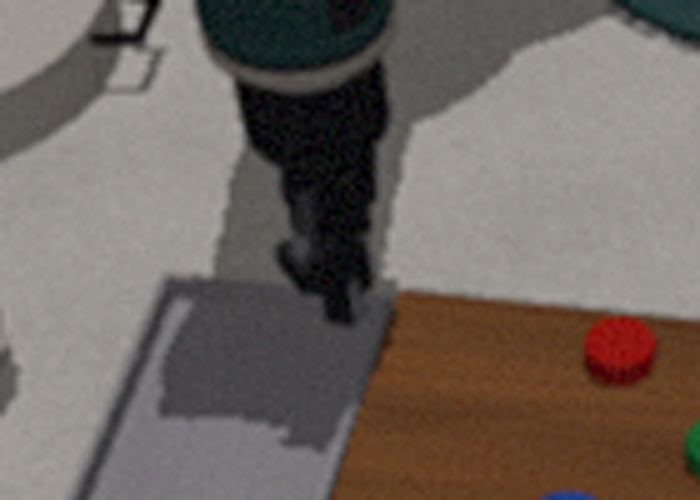

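The visible fingertip at (258,144) sits about 20 mm above the reported TCP, so the tips cleared the 48 mm cap top. I go back behind the red cap and feel for the board.

drive_tool:
  commands:
    - [0,0,-30,0,0,0,0.25]
    - [25,0,-20,0,0,0,0.25]
    - [50,0,0,0,0,0,0.25]
    - [50,0,0,0,0,0,0.25]
    - [50,0,0,0,0,0,0.25]
    - [25,0,0,0,0,0,0.25]
    - [0,0,25,0,0,0,0.25]
    - [0,0,20,0,0,0,0.25]
    - [0,0,5,0,0,0,0.25]
    - [0,0,0,0,0,0,0.25]
    - [0,0,2,0,0,0,0.25]
    - [0,0,2,0,0,0,0.25]
    - [0,0,0,0,0,0,0.25]

```text
clock: 7.0
position: [0.4607, 0.0039, 0.032]
tool_rot: [[0.001, 1.0, 0.0], [1.0, -0.001, 0.0], [0.0, 0.0, -1.0]]
wrist_force: [0.9, -0.6, -0.2]
grip_width: 0.0213
grip_force: 0.0
```

drive_tool:
  commands:
    - [0,0,2,0,0,0,0.25]
    - [0,0,1,0,0,0,0.25]
    - [0,0,0,0,0,0,0.25]

```text
clock: 7.38
position: [0.4606, 0.004, 0.0288]
tool_rot: [[0.001, 1.0, -0.0], [1.0, -0.001, 0.0], [0.0, -0.0, -1.0]]
wrist_force: [-0.4, 0.7, 0.9]
grip_width: 0.0213
grip_force: 0.0
```

```bash
python3 - <<'E'
from h import *
o=monitor.get_obs();print(o['position'],o['wrist_force'])
w=vision.capture('wrist');s=vision.capture('scene')
cv2.imwrite('pics/m4.png',np.vstack([cv2.resize(s[80:180,240:380],(700,300)),cv2.resize(w[140:340,200:460],(600,300))[:, :600] if 0 else cv2.resize(w[140:340,200:460],(700,300))]))
E
```

```text
[0.46064299 0.00397221 0.02878564] [-0.36386184  0.69717006  0.88991096]
```

View pics/m4.png

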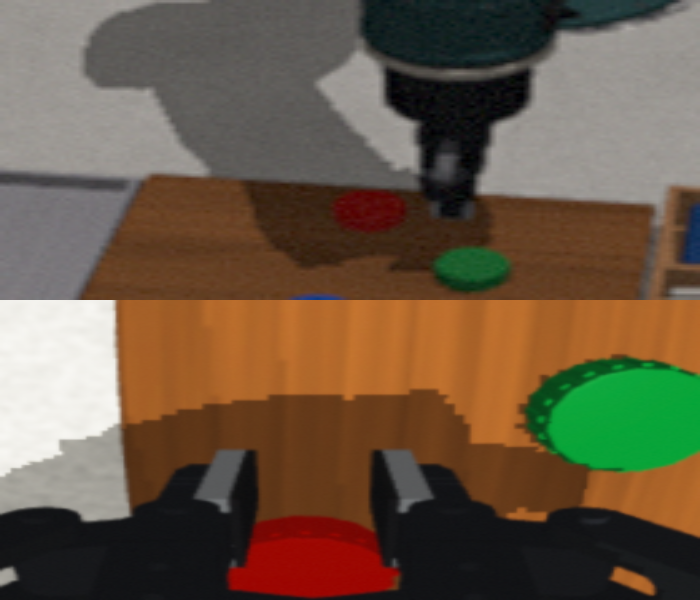

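Confirmed: the TCP reads below the board top with no contact. The scene strip shows the tips still above the board, beside the red cap, so I keep feeling downwards.

drive_tool:
  commands:
    - [0,0,2,0,0,0,0.25]
    - [0,0,2,0,0,0,0.25]
    - [0,0,0,0,0,0,0.25]

```text
clock: 7.85
position: [0.4606, 0.004, 0.0247]
tool_rot: [[0.0, 1.0, -0.0], [1.0, -0.0, 0.0], [0.0, -0.0, -1.0]]
wrist_force: [-0.2, 0.1, -0.0]
grip_width: 0.0213
grip_force: 0.0
```

drive_tool:
  commands:
    - [0,0,2,0,0,0,0.25]
    - [0,0,1,0,0,0,0.25]
    - [0,0,0,0,0,0,0.25]

```text
clock: 8.22
position: [0.4607, 0.0039, 0.0218]
tool_rot: [[0.001, 1.0, -0.0], [1.0, -0.001, 0.0], [0.0, -0.0, -1.0]]
wrist_force: [-1.1, -0.6, 0.5]
grip_width: 0.021
grip_force: 0.0
```

drive_tool:
  commands:
    - [0,0,2,0,0,0,0.25]
    - [0,0,0,0,0,0,0.25]

```text
clock: 8.48
position: [0.4606, 0.004, 0.0198]
tool_rot: [[0.001, 1.0, -0.0], [1.0, -0.001, 0.0], [0.0, -0.0, -1.0]]
wrist_force: [-0.9, 0.3, -0.0]
grip_width: 0.0212
grip_force: 0.0
```

drive_tool:
  commands:
    - [0,0,2,0,0,0,0.25]
    - [0,0,0,0,0,0,0.25]

```text
clock: 8.72
position: [0.4606, 0.0039, 0.0177]
tool_rot: [[0.001, 1.0, -0.0], [1.0, -0.001, 0.0], [0.0, -0.0, -1.0]]
wrist_force: [-1.3, -0.2, -0.4]
grip_width: 0.0211
grip_force: 0.0
```

drive_tool:
  commands:
    - [0,0,2,0,0,0,0.25]
    - [0,0,0,0,0,0,0.25]

```text
clock: 8.98
position: [0.4606, 0.004, 0.0157]
tool_rot: [[0.0, 1.0, -0.0], [1.0, -0.0, 0.0], [0.0, -0.0, -1.0]]
wrist_force: [-0.3, 0.5, -0.0]
grip_width: 0.0213
grip_force: 0.0
```

drive_tool:
  commands:
    - [0,0,1,0,0,0,0.25]
    - [0,0,0,0,0,0,0.25]

```text
clock: 9.22
position: [0.4607, 0.0039, 0.0148]
tool_rot: [[0.001, 1.0, -0.0], [1.0, -0.001, 0.0], [0.0, -0.0, -1.0]]
wrist_force: [0.9, -0.7, -0.2]
grip_width: 0.0215
grip_force: 0.0
```

drive_tool:
  commands:
    - [0,0,1.5,0,0,0,0.25]
    - [0,0,0,0,0,0,0.25]

```text
clock: 9.48
position: [0.4606, 0.004, 0.0133]
tool_rot: [[0.001, 1.0, -0.0], [1.0, -0.001, 0.0], [0.0, -0.0, -1.0]]
wrist_force: [-0.6, -1.1, 0.0]
grip_width: 0.0215
grip_force: 0.0
```

drive_tool:
  commands:
    - [0,0,1.5,0,0,0,0.25]
    - [0,0,0,0,0,0,0.25]

```text
clock: 9.72
position: [0.4606, 0.0039, 0.0118]
tool_rot: [[0.001, 1.0, -0.0], [1.0, -0.001, 0.0], [0.0, -0.0, -1.0]]
wrist_force: [-0.2, -0.0, 0.4]
grip_width: 0.0211
grip_force: 0.0
```

drive_tool:
  commands:
    - [0,0,1.5,0,0,0,0.25]
    - [0,0,0,0,0,0,0.25]

```text
clock: 9.98
position: [0.4606, 0.0039, 0.0103]
tool_rot: [[0.001, 1.0, -0.0], [1.0, -0.001, 0.0], [0.0, -0.0, -1.0]]
wrist_force: [0.4, 0.3, 0.6]
grip_width: 0.0213
grip_force: 0.0
```

drive_tool:
  commands:
    - [0,0,1.5,0,0,0,0.25]
    - [0,0,0,0,0,0,0.25]

```text
clock: 10.22
position: [0.4606, 0.0039, 0.0088]
tool_rot: [[0.001, 1.0, -0.0], [1.0, -0.001, 0.0], [0.0, -0.0, -1.0]]
wrist_force: [0.6, 0.3, 0.8]
grip_width: 0.0214
grip_force: 0.0
```

drive_tool:
  commands:
    - [0,0,1.5,0,0,0,0.25]
    - [0,0,0,0,0,0,0.25]

```text
clock: 10.48
position: [0.4607, 0.004, 0.0073]
tool_rot: [[0.001, 1.0, -0.0], [1.0, -0.001, 0.0], [0.0, -0.0, -1.0]]
wrist_force: [-0.8, -0.9, 0.5]
grip_width: 0.0211
grip_force: 0.0
```

```bash
python3 - <<'E'
from h import *
o=monitor.get_obs();P=o['position'];print(P,o['wrist_force'])
s=vision.capture('scene');w=vision.capture('wrist')
p=vision.camera_params('scene')
for z in (.03,.04):
    c=p['R']@np.array([P[0]+.018,P[1],z])+p['t'];uv=c[:2]/c[2]*p['fx']+[p['cx'],p['cy']];print(z,((uv-[270,110])*[7,7]).round(0))
cv2.imwrite('pics/m5.png',np.vstack([cv2.resize(s[110:170,270:370],None,fx=7,fy=7,interpolation=cv2.INTER_CUBIC),cv2.resize(w[200:300,250:400],(700,170))]))
E
```

```text
[0.4606705  0.00395434 0.00729011] [-0.79117532 -0.93233225  0.47418124]
0.03 [422. 339.]
0.04 [422. 322.]
```

View pics/m5.png

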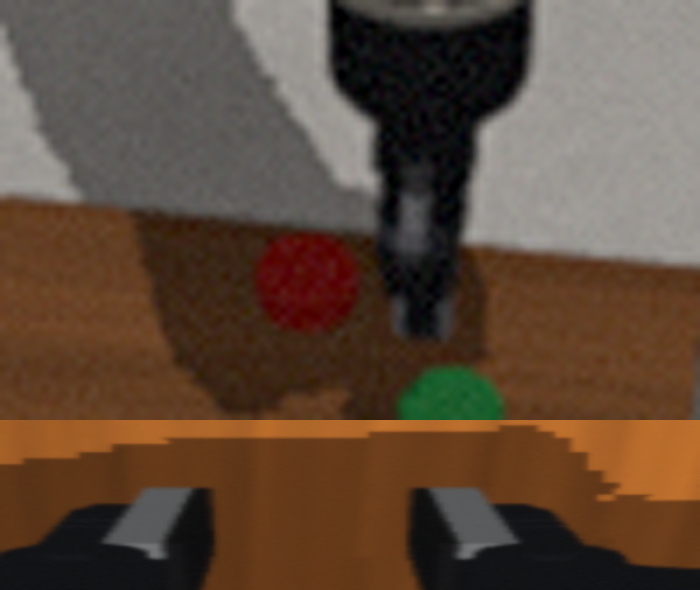

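The tip bottom shows at (422,338) in the enlarged strip, which projects to z≈0.03. So the real tips are about 23 mm above the reported TCP and are only just off the board. I raise 4 mm and sweep red.

drive_tool:
  commands:
    - [-6,0,-4,0,0,0,0.25]
    - [-6,0,0,0,0,0,0.25]
    - [-11,0,0,0,0,0,0.25]
    - [-11,0,0,0,0,0,0.25]
    - [-11,0,0,0,0,0,0.25]
    - [-11,0,0,0,0,0,0.25]
    - [-11,0,0,0,0,0,0.25]
    - [0,0,0,0,0,0,0.25]

```text
clock: 11.58
position: [0.4606, -0.064, 0.0113]
tool_rot: [[0.002, 1.0, -0.0], [1.0, -0.002, -0.0], [-0.0, -0.0, -1.0]]
wrist_force: [0.5, 0.3, 0.6]
grip_width: 0.021
grip_force: 0.0
```

```bash
python3 - <<'E'
from h import *
s=vision.capture('scene')
for c,l in blobs('scene',s,(200,135,366,220)).items():
    for a,uv in l: print(c,a,uv.round(1),ray('scene',uv,.044).round(4))
E
```

```text
red 120 [294.9 149.5] [ 0.4691 -0.0974  0.044 ]
green 120 [334.  168.1] [0.5257 0.0191 0.044 ]
blue 171 [302.8 185.3] [ 0.5947 -0.0557  0.044 ]
yellow 221 [328.7 198.3] [0.6295 0.0162 0.044 ]
```

Red is moving with the fingers, and nothing else has shifted. I continue over the end.

drive_tool:
  commands:
    - [-11,0,0,0,0,0,0.25]
    - [-11,0,0,0,0,0,0.25]
    - [-11,0,0,0,0,0,0.25]
    - [-11,0,0,0,0,0,0.25]
    - [-11,0,0,0,0,0,0.25]
    - [-11,0,0,0,0,0,0.25]
    - [-11,0,0,0,0,0,0.25]
    - [-11,0,0,0,0,0,0.25]
    - [-11,0,0,0,0,0,0.25]
    - [-11,0,0,0,0,0,0.25]
    - [-11,0,0,0,0,0,0.25]
    - [-11,0,0,0,0,0,0.25]
    - [-11,0,0,0,0,0,0.25]
    - [0,0,0,0,0,0,0.25]

```text
clock: 13.38
position: [0.4605, -0.2069, 0.0113]
tool_rot: [[0.002, 1.0, -0.0], [1.0, -0.002, -0.0], [-0.0, -0.0, -1.0]]
wrist_force: [-0.4, 0.3, -0.6]
grip_width: 0.0214
grip_force: 0.0
```

drive_tool:
  commands:
    - [0,0,-50,0,0,0,0.25]
    - [0,0,-50,0,0,0,0.25]
    - [40,40,0,0,0,0,0.25]
    - [40,40,0,0,0,0,0.25]
    - [40,30,0,0,0,0,0.25]
    - [40,20,0,0,0,0,0.25]
    - [28,0,0,0,0,0,0.25]
    - [0,0,0,0,0,0,0.25]

```text
clock: 14.38
position: [0.5905, -0.0149, 0.1113]
tool_rot: [[-0.004, 1.0, -0.0], [1.0, 0.004, 0.001], [0.001, -0.0, -1.0]]
wrist_force: [0.1, -0.0, 0.5]
grip_width: 0.0211
grip_force: 0.0
```

```bash
python3 - <<'E'
from h import *
s=vision.capture('scene')
for c,l in blobs('scene',s,(190,130,366,225)).items():
    for a,uv in l: print(c,a,uv.round(1),ray('scene',uv,.044).round(4),ray('scene',uv,.012).round(4))
E
```

```text
red 140 [247.3 150.1] [ 0.4866 -0.2299  0.044 ] [ 0.4569 -0.242   0.012 ]
green 118 [334.1 168.1] [0.5256 0.0192 0.044 ] [0.4974 0.0168 0.012 ]
blue 168 [302.9 185.3] [ 0.5947 -0.0557  0.044 ] [ 0.5692 -0.0611  0.012 ]
yellow 217 [328.7 198.3] [0.6294 0.0164 0.044 ] [0.6052 0.0138 0.012 ]
```

Red lies in the tray at about (0.457, −0.242). Next is blue: the tool is already behind it, so I descend and sweep.

drive_tool:
  commands:
    - [0,0,30,0,0,0,0.25]
    - [0,0,30,0,0,0,0.25]
    - [0,0,20,0,0,0,0.25]
    - [0,0,15,0,0,0,0.25]
    - [0,0,5,0,0,0,0.25]
    - [0,0,0,0,0,0,0.25]

```text
clock: 15.18
position: [0.5909, -0.0181, 0.0116]
tool_rot: [[0.001, 1.0, 0.0], [1.0, -0.001, 0.0], [0.0, 0.0, -1.0]]
wrist_force: [-0.2, 0.1, 0.4]
grip_width: 0.0212
grip_force: 0.0
```

drive_tool:
  commands:
    - [-5,0,0,0,0,0,0.25]
    - [-5,0,0,0,0,0,0.25]
    - [-11,0,0,0,0,0,0.25]
    - [-11,0,0,0,0,0,0.25]
    - [-11,0,0,0,0,0,0.25]
    - [-11,0,0,0,0,0,0.25]
    - [-11,0,0,0,0,0,0.25]
    - [-11,0,0,0,0,0,0.25]
    - [-11,0,0,0,0,0,0.25]
    - [-11,0,0,0,0,0,0.25]
    - [-11,0,0,0,0,0,0.25]
    - [-11,0,0,0,0,0,0.25]
    - [-11,0,0,0,0,0,0.25]
    - [-11,0,0,0,0,0,0.25]
    - [-11,0,0,0,0,0,0.25]
    - [-11,0,0,0,0,0,0.25]
    - [-11,0,0,0,0,0,0.25]
    - [-11,0,0,0,0,0,0.25]
    - [-6,0,0,0,0,0,0.25]
    - [0,0,0,0,0,0,0.25]

```text
clock: 17.68
position: [0.5905, -0.2105, 0.0113]
tool_rot: [[0.001, 1.0, -0.0], [1.0, -0.001, 0.0], [0.0, -0.0, -1.0]]
wrist_force: [0.2, -0.3, 0.3]
grip_width: 0.0212
grip_force: 0.0
```

drive_tool:
  commands:
    - [0,0,-50,0,0,0,0.25]
    - [0,0,-50,0,0,0,0.25]
    - [50,-16,0,0,0,0,0.25]
    - [50,-16,0,0,0,0,0.25]
    - [50,-16,0,0,0,0,0.25]
    - [50,-16,0,0,0,0,0.25]
    - [50,0,0,0,0,0,0.25]
    - [16,0,0,0,0,0,0.25]
    - [0,0,0,0,0,0,0.25]

```text
clock: 18.8
position: [0.5267, 0.0569, 0.1114]
tool_rot: [[-0.002, 1.0, -0.0], [1.0, 0.002, 0.0], [0.0, -0.0, -1.0]]
wrist_force: [-0.2, -1.0, 0.4]
grip_width: 0.0213
grip_force: 0.0
```

```bash
python3 - <<'E'
from h import *
s=vision.capture('scene')
for c,l in blobs('scene',s,(190,130,366,225)).items():
    for a,uv in l: print(c,a,uv.round(1),ray('scene',uv,.044).round(4),ray('scene',uv,.012).round(4))
E
```

```text
red 139 [247.4 150. ] [ 0.4864 -0.2298  0.044 ] [ 0.4567 -0.2419  0.012 ]
blue 158 [234.9 184.1] [ 0.6112 -0.2338  0.044 ] [ 0.5863 -0.2461  0.012 ]
yellow 221 [328.7 198.3] [0.6294 0.0165 0.044 ] [0.6053 0.0139 0.012 ]
```

Blue is in the tray too, and the jar hasn't moved. Now green.

drive_tool:
  commands:
    - [4,0,30,0,0,0,0.25]
    - [0,0,30,0,0,0,0.25]
    - [0,0,20,0,0,0,0.25]
    - [0,0,15,0,0,0,0.25]
    - [0,0,5,0,0,0,0.25]
    - [0,0,0,0,0,0,0.25]

```text
clock: 19.6
position: [0.5269, 0.0599, 0.0116]
tool_rot: [[0.001, 1.0, 0.0], [1.0, -0.001, 0.0], [0.0, 0.0, -1.0]]
wrist_force: [0.2, 0.3, 0.6]
grip_width: 0.0217
grip_force: 0.0
```

drive_tool:
  commands:
    - [-5,0,0,0,0,0,0.25]
    - [-5,0,0,0,0,0,0.25]
    - [-11,0,0,0,0,0,0.25]
    - [-11,0,0,0,0,0,0.25]
    - [-11,0,0,0,0,0,0.25]
    - [-11,0,0,0,0,0,0.25]
    - [-11,0,0,0,0,0,0.25]
    - [-11,0,0,0,0,0,0.25]
    - [-11,0,0,0,0,0,0.25]
    - [-11,0,0,0,0,0,0.25]

```text
clock: 20.85
position: [0.5267, -0.0388, 0.0114]
tool_rot: [[0.001, 1.0, -0.0], [1.0, -0.001, 0.0], [0.0, -0.0, -1.0]]
wrist_force: [-0.2, 0.7, -0.5]
grip_width: 0.0215
grip_force: 0.1
```

drive_tool:
  commands:
    - [-11,0,0,0,0,0,0.25]
    - [-11,0,0,0,0,0,0.25]
    - [-11,0,0,0,0,0,0.25]
    - [-11,0,0,0,0,0,0.25]
    - [-11,0,0,0,0,0,0.25]
    - [-11,0,0,0,0,0,0.25]
    - [-11,0,0,0,0,0,0.25]
    - [-11,0,0,0,0,0,0.25]
    - [-11,0,0,0,0,0,0.25]
    - [-11,0,0,0,0,0,0.25]
    - [-11,0,0,0,0,0,0.25]
    - [-11,0,0,0,0,0,0.25]
    - [-11,0,0,0,0,0,0.25]
    - [-11,0,0,0,0,0,0.25]
    - [-11,0,0,0,0,0,0.25]
    - [-11,0,0,0,0,0,0.25]
    - [0,0,0,0,0,0,0.25]

```text
clock: 22.98
position: [0.5265, -0.2151, 0.0113]
tool_rot: [[0.002, 1.0, -0.0], [1.0, -0.002, -0.0], [-0.0, -0.0, -1.0]]
wrist_force: [0.5, 1.0, -0.0]
grip_width: 0.0211
grip_force: 0.0
```

drive_tool:
  commands:
    - [0,0,-50,0,0,0,0.25]
    - [0,0,-50,0,0,0,0.25]
    - [50,0,-20,0,0,0,0.25]
    - [50,0,-20,0,0,0,0.25]
    - [50,0,0,0,0,0,0.25]
    - [50,0,0,0,0,0,0.25]
    - [0,0,0,0,0,0,0.25]
    - [0,0,0,0,0,0,0.25]

```text
clock: 23.98
position: [0.5266, -0.0143, 0.1513]
tool_rot: [[0.0, 1.0, -0.0], [1.0, -0.0, -0.0], [-0.0, -0.0, -1.0]]
wrist_force: [1.0, -0.9, -0.2]
grip_width: 0.0212
grip_force: 0.0
```

```bash
python3 - <<'E'
from h import *
s=vision.capture('scene')
for c,l in blobs('scene',s,(190,130,366,225)).items():
    for a,uv in l: print(c,a,uv.round(1),ray('scene',uv,.012).round(4))
cv2.imwrite('pics/end.png',s)
E
```

```text
red 140 [247.3 150. ] [ 0.4569 -0.242   0.012 ]
green 102 [241.  165.7] [ 0.5188 -0.2457  0.012 ]
blue 159 [234.8 184.1] [ 0.5864 -0.2461  0.012 ]
yellow 218 [328.7 198.4] [0.6054 0.0138 0.012 ]
```

View pics/end.png

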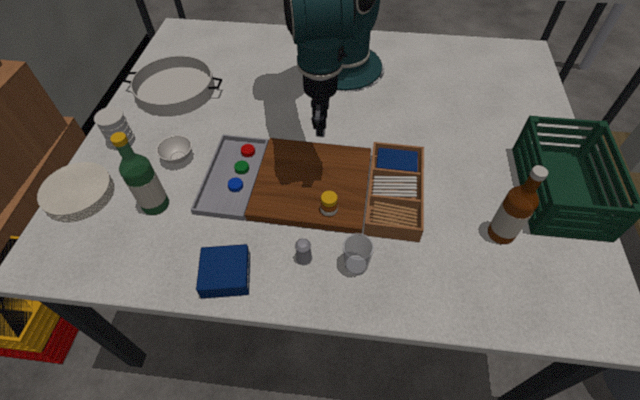

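The three caps lie in the tray at (247,150), (241,166) and (235,184). The jar is still at (329,198), the other things haven't moved, and the arm is clear.

```bash
python3 -c "
from cell import job; print(job.close_job())"
```

```text
the job is handed in; nothing more can be done
None
```

The red, blue and green caps are all in the steel tray, the jar and the other things stand where they were, and the job is handed in at about 24 s (no verdict was returned); the first red sweep passed over the cap because the fingertips sit about 23 mm above the reported TCP, so I felt for the board and swept again.

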